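Clip the small bamboo board into its chopping dock

TASK

The small bamboo chopping board lies on its white dock, short of the spring clip. Press the clip's orange paddle down with one fingertip so that its steel foot lifts, and, still holding it down, push the board with the other fingertip under the foot until it is fully home against the end stop; only then let the paddle up so the foot clamps the board, and move clear. Push the board flat along the dock, never lifting it, and leave the jar, bowl, lunchbox and spoon alone.

Things in the scene. Friction and masses are not known exactly. Their poses are not given: they have to be found in the camera images.
- dock: White/grey plastic dock fixed to the counter. Origin on the counter under the channel's mid-width; x: the way the board is pushed, y: to the paddle side, z up. Deck 18 mm high, x=-105 to +85 mm, entry end (-x) open, grey side rails 28 mm high (inner faces y=+-51.5, 5 mm thick); end stop face x=+85, 34 mm high. Base plate 8 mm high, x=-115 to +100, y=-63 to +113.
- board: Loose bamboo board on the deck, 110 (x) x 100 (y) x 15 mm thick, about 0.11 kg. Origin: centre of its underside; axes as the dock's within 1 degree. Its rear edge (-x) spans 18 to 33 mm above the counter. It starts with its origin at x=-40 to -15 mm in the dock frame; fully home it is at x=+30 mm (rear edge at x=-25).
- clip (a joint): See-saw spring clip hinged on a steel rod (8 mm thick) along dock x at dock y=+62 mm, 30 mm above the counter. Rad: 0 shut, grows as the paddle is pressed, 0.34 at its stop; springs back by itself. From 0.22 up the foot clears the board; resting on the board it reads about 0.19. Pressing the paddle's middle takes 4 N to begin, 8 N at the stop.
- foot (a point): Middle of the underside of the clip's steel foot, which spans x=+50 to +75, y=+22 to +32 mm in the dock frame. Shut, it hangs 27 mm above the counter and blocks the board; it rises as the paddle is pressed. The steel arm carrying it is 40 mm above the counter at its top when shut.
- paddle (a point): Middle of the orange paddle's top: dock x=-55, y=+94 mm, 35.5 mm above the counter shut, 25 mm fully pressed (a second fingertip at that height meets the board's rear edge and clears the deck). Flat plate x=-125 to +15, y=+66 to +110; slopes up outward 0.17 rad shut, down as much at its stop. Press it anywhere along x; a pressing tip can slide along it.
- jar: Greenish glass jar with steel cap, 66 mm across, 100 mm tall; origin: centre of its underside. Leave alone.
- bowl: Blue ceramic bowl, 100 mm across, 50 mm tall; origin: centre of its underside. Leave alone.
- lunchbox: Purple plastic lunchbox, 104 x 164 x 57 mm; origin: centre of its underside. Stands outward of the paddle. Leave alone.
- spoon: Bamboo spoon, 190 mm long, lying along its x axis; origin under its middle. Lies beyond the end stop. Leave alone.
Not all that is in view belongs to the job. Leave any black or pink look-alike of the board alone.

How it is judged:
By the outcome, as a careful person would: the job done as asked, in the order asked, and still so for the second after the job is handed in, with the robot touching nothing.
It also fails if it takes over 35 s, if anything falls off the work surface, if the arm or the gripper's body presses on something with over 40 N, if the wrist force passes 120 N, or if a joint passes its speed limit or range.

ROBOT

A 6-joint arm with a two-finger parallel gripper is mounted at the origin on the work surface. World frame = base frame: x ahead of the robot, y to its left, z up, the work surface at z = 0. Lengths are in m, angles in degrees, forces in N, time in s.
With the tool pointing down it reaches from about 0.3 to 0.825 m from the base axis. Payload 5.4 kg.
Tool frame: the origin (TCP) lies midway between the tips of the shut fingers; the grasp point (between the pads) lies 19 mm behind it; x points along the fingers, y is the direction in which the jaws open and shut, and the axes are right-handed (so a half turn about x gives the same grasp; the last joint's range is limited). The gripper opens to 92 mm and grips with 3 to 60 N. Pads are 20 mm wide; open, the fingers measure 128 mm over their backs; the gripper's body (75 mm by 189 mm) begins 69 mm behind the grasp point.
Start: joints at [-84.059, 9.076, 91.501, -0, 79.423, -12.038], TCP at [0.177, -0.547, 0.215] pointing down, gripper open.
Joint ranges: [-166.64, 166.64], [-54.1, 131.32], [10.49, 154.53], [-73.88, 253.88], [9.74, 151.15], [-171.62, 171.62]. Speed limits (degrees/s): [147.25, 147.25, 180, 180, 180, 180].

INTERFACE

Orientations are given as a 3x3 rotation matrix whose columns are the frame's x, y, z axes.
In Python, from bench import ctrl gives the robot as it stands.
- The arm moves only by the tool send_rows, never from a script. Its argument "increments" is one flat list of numbers, 7 for each row, row after row: the turn, a rotation vector about the tool's x, y, z in rad, then the shift along the tool's x, y, z in mm, then the opening, from 0 (shut) to 1 (fully open). A call has 1 to 5 rows; each row is the pose to reach, as a shift and turn from the pose measured when the call began, along the tool's axes at that moment; what a row does not reach only later rows make up. A row lasts 1/8 s, in which the tool goes at most 62.5 mm and 10.7 degrees, less where a joint would pass 70% of its speed; a pose out of reach is approached as far as the arm can. A call with a gripper value outside its range is refused whole. The fingers move at their own pace and stop on an object; "force" is the grip in N (left out, the last holds). Time passes only in rows, so rows that repeat a pose let the fingers close. It gives the time, the measured TCP pose, the force and the opening at its end, in the units of the state.
- ctrl.get_obs(): the state, without advancing time (a new reading comes with each control period).
- ctrl.read_camera(name): name is "scene" or "top"; returns a dict with "frame" (384x512x3 uint8, blue, green, red), "range_z" (384x512 float32, m along the optical axis (not along the pixel's ray), 0 where there is no reading), "K" (3x3 intrinsics, pixels), "k1" (the pictures are not rectified: a ray, as slopes to the right and down, at radius r is drawn at 1 + k1 r^2 times it, then the intrinsics apply), "view" (4x4, takes a point from world to camera coordinates). Camera axes: x right, y down, z forward; pixel columns grow to the right and rows downward; lengths in m; the calibration is good to about 2 mm. A picture is of the moment at which its call begins.
- ctrl.sign_off(): hands the job in, once; it reports no verdict.
The state is a dict: "t": time; "joint_positions": joint angles; "dq": joint speeds; "joint_torque": joint torques, N m; "tcp_pos": TCP position; "ee_rot": TCP orientation; "contact_force": force on the tool from outside, world axes, zero at the start; "moment": the same for the moment, N m; "gripper_width": opening from 0.0 (shut) to 1.0 (fully open).
Only numpy, scipy, OpenCV 4.12 (cv2) and the standard library are available. Lean on these libraries where they do the work, as an engineer would, in place of code of your own. Each camera call takes 0.05 s, during which the arm holds its last target. There are 200 camera calls.

## Working session

There is one attempt and no reset: what is moved stays moved. The work goes in short steps, Python scripts to look and compute and a tool call to move; the robot and the scene stay as the last step left them, time stands still between calls to the robot, and variables do not carry over. Pictures are saved under pics/ and viewed, about 8 in all and at most 12, crops included, and the job is handed in when it is done.

Besides the shell and the picture viewer there is one more tool, called after "Request:" as name(argument=value, ...), one argument or row to a line, values as JSON. send_rows: Moves the arm, as the interface text tells. Its arguments: {"type":"object","properties":{"increments":{"type":"array","items":{"type":"number"}},"force":{"type":"number"}},"required":["increments"]}

```bash
mkdir -p pics; ls
python3 - <<'E'
from bench import ctrl
import cv2,numpy as np,pickle
o=ctrl.get_obs();print(o)
for n in("scene","top"):
    d=ctrl.read_camera(n);pickle.dump(d,open(n+".pkl","wb"))
    cv2.imwrite(f"pics/{n}0.png",d["frame"]);print(n,d["K"],d["k1"],d["view"])
E
```

```text
pics
{'t': 0.0, 'joint_positions': array([-8.40600134e+01,  9.11160651e+00,  9.15709256e+01, -7.15895491e-04,
        7.94228332e+01, -1.20389491e+01]), 'dq': array([ 0.0514748 , -0.04824381, -0.0431551 , -0.02992266,  0.06012297,
       -0.00118399]), 'joint_torque': array([ 3.66715876e-04, -3.85579705e+01, -3.22100329e+01,  7.01425388e-02,
        3.80114245e-02, -1.43179523e-04]), 'tcp_pos': array([ 0.17738384, -0.54630584,  0.21364006]), 'ee_rot': array([[-2.02525657e-04,  3.08669336e-01, -9.51169386e-01],
       [ 1.82782724e-03, -9.51167702e-01, -3.08669179e-01],
       [-9.99998309e-01, -1.80108674e-03, -3.71558356e-04]]), 'contact_force': array([-0.54553474,  0.58645859,  0.88381295]), 'moment': array([ 0.01866128, -0.02292282, -0.0543102 ]), 'gripper_width': 0.9983958851675881}
scene [[357.97688833   0.         255.12041428]
 [  0.         357.97688833 192.97412321]
 [  0.           0.           1.        ]] 0.03149081146007597 [[-0.13368114  0.990925    0.01403567  0.12981056]
 [ 0.76917184  0.11267516 -0.6290302  -0.36323311]
 [-0.62490322 -0.07329363 -0.77725415  1.35502316]
 [ 0.          0.          0.          1.        ]]
top [[476.16560226   0.         256.71811616]
 [  0.         476.16560226 193.29980575]
 [  0.           0.           1.        ]] -0.05311750868587608 [[-0.02149992 -0.99974284  0.00721112 -0.05076014]
 [-0.99669389  0.02086797 -0.0785227   0.51327812]
 [ 0.07835203 -0.00887551 -0.99688624  1.19921329]
 [ 0.          0.          0.          1.        ]]
```

Run:
```python
import cv2
a=cv2.imread("pics/top0.png");cv2.imwrite("pics/top0b.png",cv2.resize(a,(800,600),interpolation=cv2.INTER_CUBIC))
```

```text
(no output)
```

View pics/top0b.png

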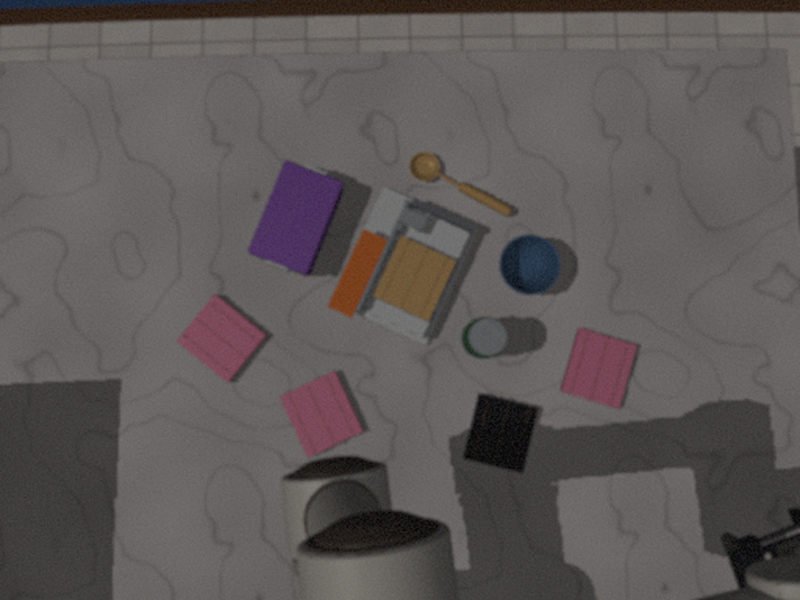

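View pics/scene0.png

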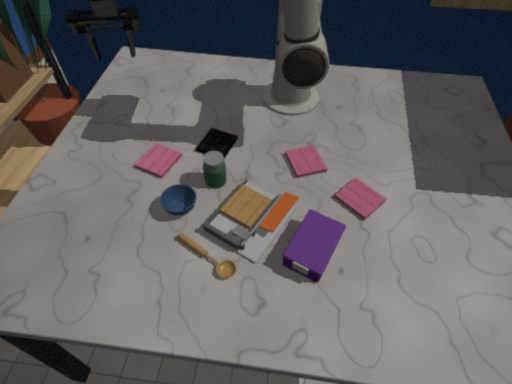

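The top picture shows the only bamboo-coloured board on the white dock at about (415,278) of the 800x600 view. The pink ones (222,338), (322,412), (600,368) and the black one (502,432) are look-alikes lying loose off the dock. The orange paddle is at (358,273), the foot side at the top, and the lunchbox is to the left. I'll confirm with a crop.

Run:
```python
import cv2,numpy as np
a=cv2.imread("pics/top0.png")[110:225,150:320]
a=cv2.resize(a,None,fx=4.7,fy=4.7,interpolation=cv2.INTER_CUBIC)
a=cv2.convertScaleAbs(a,alpha=1.6,beta=0)
for i in range(0,170,20): cv2.putText(a,str(150+i),(int(i*4.7),10),0,.35,(0,0,255),1);cv2.line(a,(int(i*4.7),12),(int(i*4.7),18),(0,0,255),1)
for i in range(0,115,20): cv2.putText(a,str(110+i),(0,int(i*4.7)+4),0,.35,(0,0,255),1)
cv2.imwrite("pics/crop1.png",a);print(a.shape)
```

```text
(540, 799, 3)
```

View pics/crop1.png

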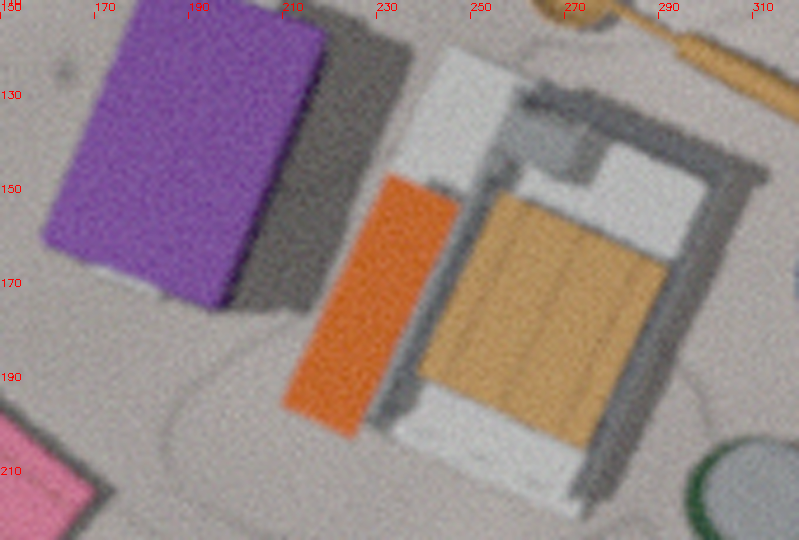

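```bash
cat > h.py <<'E'
import cv2,numpy as np,pickle
from scipy.optimize import least_squares
def proj(P,d):
    V=d["view"];return cv2.projectPoints(np.asarray(P,float).reshape(-1,1,3),cv2.Rodrigues(V[:3,:3])[0],V[:3,3],d["K"],np.array([d["k1"],0,0,0.]))[0].reshape(-1,2)
def dw(q,P):
    P=np.asarray(P,float)/1000;c,s=np.cos(q[2]),np.sin(q[2])
    return np.c_[q[0]+c*P[:,0]-s*P[:,1],q[1]+s*P[:,0]+c*P[:,1],P[:,2]]
def fit(P,uv,d):
    r=least_squares(lambda q:(proj(dw(q,P),d)-uv).ravel(),[.55,0.03,-.4]);return r.x,r.fun.reshape(-1,2)
E
python3 - <<'E'
from h import *
d=pickle.load(open("top.pkl","rb"))
px=lambda a:np.array(a)/4.7+[150,110]-.4
P=[(-125,110,38.2),(-125,66,30.8),(15,110,38.2),(15,66,30.8),(100,113,8)]
uv=px([(283,404),(354,438),(387,174),(461,207),(450,45)])
q,r=fit(P,uv,d);print("dock",q[:2],np.degrees(q[2]),r.round(1).tolist())
B=[(55,50,33),(55,-50,33),(-55,-50,33),(-55,50,33)]
b,r=fit(B,px([(505,192),(665,267),(588,447),(418,375)]),d);print("board",b[:2],np.degrees(b[2]),r.round(1).tolist())
c,s=np.cos(q[2]),np.sin(q[2]);R=np.array([[c,-s],[s,c]]);print("board in dock",R.T@(b[:2]-q[:2]))
# range-based check of heights at world points
V=d["view"]
for n,p in dict(paddle=(-55,94,35.5),board=(-30,0,33),deckrear=(-100,20,18)).items():
    w=dw(q,[p])[0];u=proj([w],d)[0];z=d["range_z"][int(round(u[1])),int(round(u[0]))];print(n,w,u,z,(V[:3,:3]@w+V[:3,3])[2])
# lunchbox corners in dock coordinates (top z 57)
for uvp in [(325,32),(222,308)]:
    u=px([uvp]);r=least_squares(lambda p:(proj([[p[0],p[1],.057]],d)-u).ravel(),[.5,.1]).x;print("lb",1000*R.T@(r-q[:2]))
# targets
for n,p in dict(start=(-112,45,120),end=(-35,45,30)).items():print(n,dw(q,[p])[0])
print("R cols x down, y=dock y, z:",np.array([[0,-s,-c],[0,c,-s],[-1,0,0]]).round(4).tolist())
E
```

```text
dock [ 0.57126574 -0.09448287] -25.675831599837114 [[-0.7, 0.5], [0.2, 0.6], [0.3, -0.5], [0.3, 0.0], [-0.1, -0.6]]
board [ 0.55051771 -0.0843443 ] -25.414597540350456 [[-0.8, -0.3], [1.0, -0.3], [-0.2, 0.7], [-0.0, -0.1]]
board in dock [-0.0230922  0.0001478]
paddle [0.56242467 0.0140659  0.0355    ] [226.50444855 173.67940654] 1.2091858 1.2077661037863403
board [ 0.54422794 -0.0814845   0.033     ] [264.29133471 180.13668831] 1.2101198 1.209680627545072
deckrear [ 0.48980533 -0.03312978  0.018     ] [245.77414849 202.27178943] 1.2202928 1.2199406263788573
lb [ 66.94373817 170.45554418]
lb [-90.78698572 157.59655799]
start [ 0.48982219 -0.00539893  0.12      ]
end [ 0.5592192  -0.03876141  0.03      ]
R cols x down, y=dock y, z: [[0.0, 0.4333, -0.9013], [0.0, 0.9013, 0.4333], [-1.0, 0.0, 0.0]]
```

```bash
cat >> h.py <<'E'
Q=np.array([0.57127,-0.09448,np.radians(-25.68)])
def rel(o,p):
    """increment from measured pose to dock-frame point p (mm), tool down, tool y=dock y, tool z=dock x"""
    from scipy.spatial.transform import Rotation as Ro
    c,s=np.cos(Q[2]),np.sin(Q[2]);R=np.array([[0,-s,c],[0,c,s],[-1,0,0]])
    T=o["ee_rot"];w=dw(Q,[p])[0]
    return Ro.from_matrix(T.T@R).as_rotvec().round(3),(1000*T.T@(w-o["tcp_pos"])).round(1)
def dock(o):
    c,s=np.cos(Q[2]),np.sin(Q[2]);v=o["tcp_pos"]-[Q[0],Q[1],0];return (1000*np.array([c*v[0]+s*v[1],-s*v[0]+c*v[1],v[2]])).round(1)
E
python3 - <<'E'
from h import *
from bench import ctrl
o=ctrl.get_obs();print(rel(o,(-108,45,120)))
E
```

```text
(array([-2.38e+00, -2.00e-03,  0.00e+00]), array([  94.6, -415.2, -467. ]))
```

Request:
send_rows(
  increments=[-2.38, 0, 0, 40, -415, -467, 0.78, -2.38, 0, 0, 40, -415, -467, 0.78, -2.38, 0, 0, 40, -415, -467, 0.78, -2.38, 0, 0, 40, -415, -467, 0.78, -2.38, 0, 0, 40, -415, -467, 0.78],
)

```text
t: 0.72
tcp_pos: [0.3356, -0.2758, 0.1943]
ee_rot: [[0.001, 0.951, -0.309], [0.001, -0.309, -0.951], [-1.0, 0.0, -0.001]]
contact_force: [0.4, -0.0, -0.5]
gripper_width: 0.781
```

Run:
```python
from h import *
from bench import ctrl
o=ctrl.get_obs();print(o["t"],o["tcp_pos"],o["joint_positions"].round(1),o["gripper_width"],rel(o,(-108,45,150)))
```

```text
0.725 [ 0.33561891 -0.27583692  0.19425466] [-5.550e+01 -1.180e+01  1.143e+02  1.000e-01  7.750e+01 -3.750e+01] 0.781317304231702 (array([-1.437e+00, -1.000e-03, -1.000e-03]), array([  44.6,   67.1, -304.3]))
```

Request:
send_rows(
  increments=[-1.437, 0, 0, 25, 67, -304, 0.78, -1.437, 0, 0, 25, 67, -304, 0.78, -1.437, 0, 0, 25, 67, -304, 0.78, -1.437, 0, 0, 25, 67, -304, 0.78, -1.437, 0, 0, 25, 67, -304, 0.78],
)

```text
t: 1.35
tcp_pos: [0.4929, -0.0069, 0.1694]
ee_rot: [[0.001, 0.811, 0.585], [0.001, 0.585, -0.811], [-1.0, 0.001, -0.0]]
contact_force: [1.0, -0.7, 0.2]
gripper_width: 0.778
```

Run:
```python
from h import *
from bench import ctrl
o=ctrl.get_obs();print(o["t"],dock(o),rel(o,(-108,45,110)))
```

```text
1.35 [-108.6   45.   169.4] (array([-0.498,  0.   , -0.001]), array([59.4,  0.2,  0.5]))
```

Request:
send_rows(
  increments=[-0.498, 0, 0, 30, 0, 0.5, 0.78, -0.498, 0, 0, 50, 0, 0.5, 0.78, -0.498, 0, 0, 70, 0, 0.5, 0.78, -0.498, 0, 0, 90, 0, 0.5, 0.78, -0.498, 0, 0, 90, 0, 0.5, 0.78],
)

```text
t: 1.98
tcp_pos: [0.4915, -0.0067, 0.0776]
ee_rot: [[-0.004, 0.434, 0.901], [0.002, 0.901, -0.434], [-1.0, -0.0, -0.004]]
contact_force: [0.7, 0.6, -0.1]
gripper_width: 0.783
```

Run:
```python
from h import *
from bench import ctrl
o=ctrl.get_obs();print(o["t"],dock(o),rel(o,(-108,45,60)),o["contact_force"])
d=ctrl.read_camera("top");pickle.dump(d,open("top1.pkl","wb"))
e=ctrl.read_camera("scene")
a=cv2.resize(cv2.convertScaleAbs(d["frame"][110:230,180:320],alpha=1.6),(560,480),interpolation=cv2.INTER_CUBIC)
b=cv2.resize(cv2.convertScaleAbs(e["frame"][140:280,190:330],alpha=1.3),(480,480),interpolation=cv2.INTER_CUBIC)
m=np.hstack([a,b]);cv2.imwrite("pics/hover.png",cv2.resize(m,(800,369)))
```

```text
1.975 [-110.    44.5   77.6] (array([-0.   , -0.004,  0.   ]), array([17.6,  0.5,  2. ])) [ 0.71411905  0.62038211 -0.0841408 ]
```

View pics/hover.png

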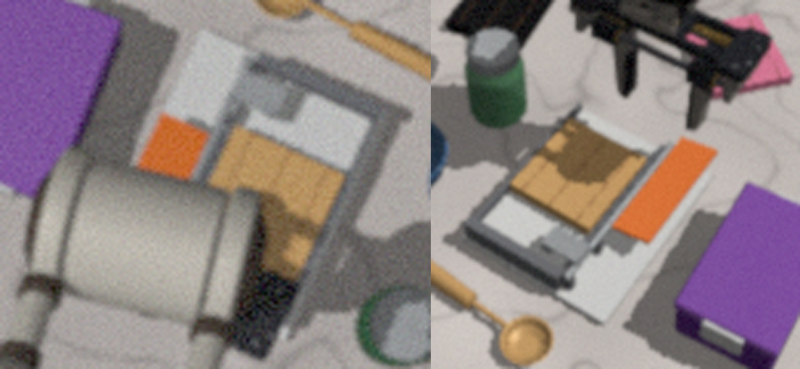

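The scene half of the picture shows one finger above the rear end of the paddle (710,140) and the other behind the board (630,90). All objects are undisturbed. I'll descend to just above the paddle.

Request:
send_rows(
  increments=[0, -0.004, 0, 16, 0.5, 4, 0.78, 0, -0.004, 0, 33, 0.5, 4, 0.78, 0, -0.004, 0, 34, 0.5, 4, 0.78, 0, -0.004, 0, 34, 0.5, 4, 0.78],
)

```text
t: 2.58
tcp_pos: [0.497, -0.0085, 0.0455]
ee_rot: [[0.004, 0.434, 0.901], [-0.001, 0.901, -0.434], [-1.0, 0.001, 0.004]]
contact_force: [0.3, 0.6, 0.7]
gripper_width: 0.778
```

Run:
```python
from h import *
from bench import ctrl
o=ctrl.get_obs();print(o["t"],dock(o),rel(o,(-106,45,28)),o["contact_force"])
```

```text
2.575 [-104.2   45.3   45.5] (array([-0.   ,  0.004, -0.001]), array([17.5, -0.3, -1.9])) [0.25959033 0.57571067 0.73597248]
```

Request:
send_rows(
  increments=[0, 0.002, 0, 8, 0, -1, 0.78, 0, 0.002, 0, 13, 0, -1, 0.78, 0, 0.002, 0, 16, 0, -1, 0.78, 0, 0.002, 0, 17.5, 0, -1, 0.78, 0, 0.002, 0, 17.5, 0, -1, 0.78],
)

```text
t: 3.2
tcp_pos: [0.4966, -0.0077, 0.029]
ee_rot: [[0.002, 0.433, 0.901], [0.001, 0.901, -0.433], [-1.0, 0.001, 0.002]]
contact_force: [-4.7, 2.3, 10.8]
gripper_width: 0.778
```

Run:
```python
from h import *
from bench import ctrl
o=ctrl.get_obs();print(o["t"],dock(o),rel(o,(-106,45,26)),o["contact_force"],o["moment"])
e=ctrl.read_camera("scene")
b=cv2.resize(cv2.convertScaleAbs(e["frame"][160:260,200:310],alpha=1.3),(660,600),interpolation=cv2.INTER_CUBIC)
cv2.imwrite("pics/press.png",b)
```

```text
3.2 [-104.9   45.8   29. ] (array([-0.   ,  0.002, -0.001]), array([ 3. , -0.8, -1.1])) [-4.74562987  2.25017085 10.75237227] [0.66358242 0.45325581 0.16903513]
```

View pics/press.png

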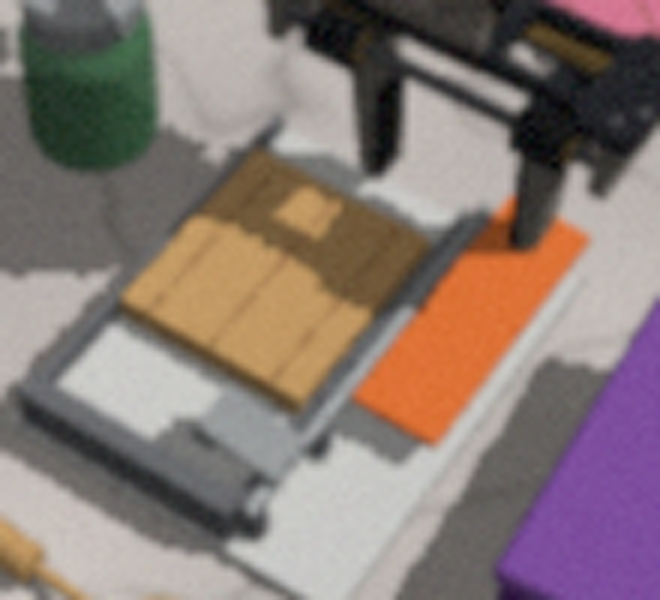

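The paddle is clearly down under the right finger (535,235), the left finger (380,165) sits behind the board's rear edge with a gap. 10.8 N suggests it is near but not surely at the stop; press slightly more.

Request:
send_rows(
  increments=[0, 0.002, 0, 3, -0.5, 0, 0.78, 0, 0.002, 0, 4, -0.5, 0, 0.78, 0, 0.002, 0, 4, -0.5, 0, 0.78],
)

```text
t: 3.62
tcp_pos: [0.4967, -0.0079, 0.0264]
ee_rot: [[0.0, 0.433, 0.901], [0.002, 0.901, -0.433], [-1.0, 0.002, -0.001]]
contact_force: [-5.6, 1.6, 13.2]
gripper_width: 0.78
```

Run:
```python
from h import *
from bench import ctrl
o=ctrl.get_obs();print(o["t"],dock(o),rel(o,(-35,45,27)),o["contact_force"],o["moment"])
```

```text
3.625 [-104.7   45.7   26.4] (array([ 0.   , -0.001, -0.002]), array([-0.7, -0.7, 69.7])) [-5.59741966  1.58655153 13.21779087] [0.74141304 0.72282647 0.24142576]
```

Request:
send_rows(
  increments=[0, 0, -0.001, 1.4, -0.5, 6, 0.78, 0, 0, -0.001, 1.4, -0.5, 12, 0.78, 0, 0, -0.001, 1.4, -0.5, 18, 0.78, 0, 0, -0.001, 1.4, -0.5, 24, 0.78, 0, 0, -0.001, 1.4, -0.5, 30, 0.78],
)

```text
t: 4.25
tcp_pos: [0.5209, -0.0184, 0.0259]
ee_rot: [[-0.008, 0.432, 0.902], [0.007, 0.902, -0.432], [-1.0, 0.003, -0.01]]
contact_force: [-14.0, 10.3, 22.7]
gripper_width: 0.785
```

Run:
```python
from h import *
from bench import ctrl
o=ctrl.get_obs();print(o["t"],dock(o),rel(o,(-35,45,26.5)),o["contact_force"],o["moment"])
e=ctrl.read_camera("scene")
b=cv2.resize(cv2.convertScaleAbs(e["frame"][160:260,200:310],alpha=1.3),(660,600),interpolation=cv2.INTER_CUBIC)
cv2.imwrite("pics/push1.png",b)
```

```text
4.25 [-78.3  46.8  25.9] (array([ 0.002, -0.01 , -0.003]), array([-1.1, -1.8, 43.3])) [-14.02163218  10.31663515  22.71952726] [2.65667055 2.09943933 0.57364206]
```

View pics/push1.png

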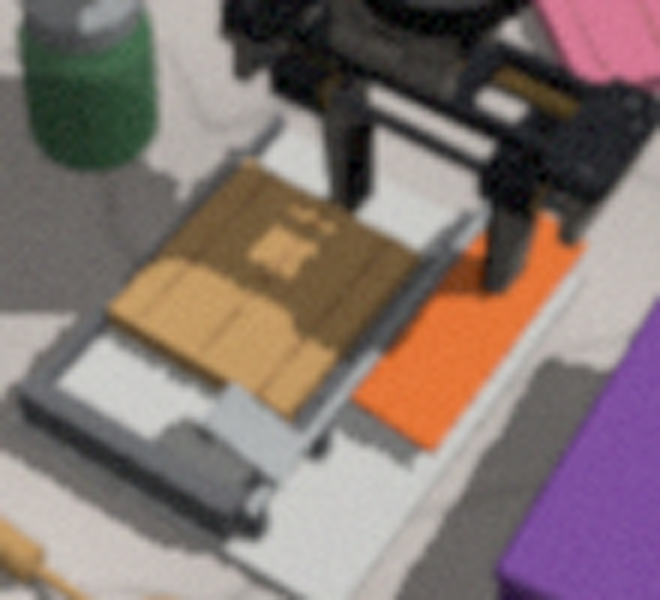

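The board has been pushed ahead a few mm by the left finger. The foot (245,415) is raised and the board's front edge (290,410) is just reaching its side at deck level. Continuing, with slightly less down-press.

Request:
send_rows(
  increments=[0.001, -0.008, -0.003, 0.2, -1, 8, 0.78, 0.001, -0.008, -0.003, 0.2, -1, 14, 0.78, 0.001, -0.008, -0.003, 0.2, -1, 20, 0.78, 0.001, -0.008, -0.003, 0.2, -1, 26, 0.78, 0.001, -0.008, -0.003, 0.2, -1, 32, 0.78],
)

```text
t: 4.92
tcp_pos: [0.5489, -0.0316, 0.0262]
ee_rot: [[-0.005, 0.432, 0.902], [0.003, 0.902, -0.432], [-1.0, 0.001, -0.006]]
contact_force: [-8.9, 7.0, 15.4]
gripper_width: 0.781
```

Run:
```python
from h import *
from bench import ctrl
o=ctrl.get_obs();print(o["t"],dock(o),rel(o,(-35,45,26.5)),o["contact_force"],o["moment"])
```

```text
4.925 [-47.4  47.   26.2] (array([ 0.001, -0.006, -0.001]), array([-0.3, -2. , 12.4])) [-8.94309391  6.97653242 15.39289962] [1.74487349 1.40093113 0.3021199 ]
```

Request:
send_rows(
  increments=[0.001, -0.006, -0.001, 0.3, -1, 5, 0.78, 0.001, -0.006, -0.001, 0.3, -1, 8, 0.78, 0.001, -0.006, -0.001, 0.3, -1, 11, 0.78, 0.001, -0.006, -0.001, 0.3, -1, 13, 0.78, 0.001, -0.006, -0.001, 0.3, -1, 13, 0.78],
)

```text
t: 5.55
tcp_pos: [0.559, -0.0365, 0.0265]
ee_rot: [[-0.003, 0.432, 0.902], [0.003, 0.902, -0.432], [-1.0, 0.001, -0.004]]
contact_force: [-6.6, 5.6, 12.4]
gripper_width: 0.783
```

Run:
```python
from h import *
from bench import ctrl
o=ctrl.get_obs();print(o["t"],dock(o),o["contact_force"],o["moment"])
e=ctrl.read_camera("scene");o=ctrl.get_obs();print(o["t"],dock(o),o["contact_force"])
b=cv2.resize(cv2.convertScaleAbs(e["frame"][160:260,200:310],alpha=1.3),(660,600),interpolation=cv2.INTER_CUBIC)
cv2.imwrite("pics/push2.png",b)
```

```text
5.55 [-36.2  47.   26.5] [-6.59069284  5.59489667 12.42325422] [1.45171211 1.03957543 0.33778655]
5.6 [-36.2  47.   26.5] [-5.84831608  5.71762041 12.0488844 ]
```

View pics/push2.png

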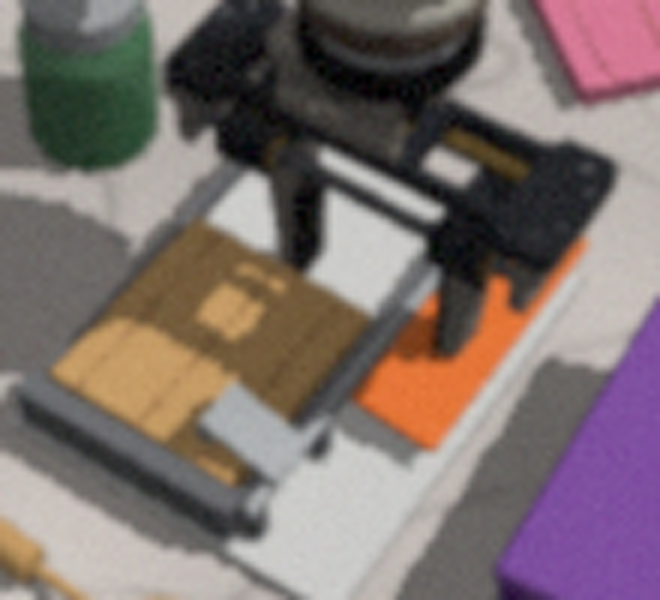

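The board is under the raised foot, its front edge nearly at the end stop (150,435 to 235,480). No force jump yet, so push on.

Request:
send_rows(
  increments=[0, -0.004, 0, 0.3, -1, 3, 0.78, 0, -0.004, 0, 0.3, -1, 4, 0.78, 0, -0.004, 0, 0.3, -1, 5, 0.78, 0, -0.004, 0, 0.3, -1, 5, 0.78],
)

```text
t: 6.1
tcp_pos: [0.5606, -0.0372, 0.0265]
ee_rot: [[-0.006, 0.432, 0.902], [0.005, 0.902, -0.432], [-1.0, 0.002, -0.008]]
contact_force: [-11.4, 6.9, 15.1]
gripper_width: 0.781
```

Run:
```python
from h import *
from bench import ctrl
o=ctrl.get_obs();print(o["t"],dock(o),o["contact_force"],o["moment"])
```

```text
6.1 [-34.5  47.   26.5] [-11.37458141   6.90043153  15.1206374 ] [1.67075614 1.71934475 0.19992628]
```

Request:
send_rows(
  increments=[0, -0.007, 0, 0.3, -1, 5, 0.78, 0, -0.007, 0, 0.3, -1, 7, 0.78, 0, -0.007, 0, 0.3, -1, 7, 0.78],
)

```text
t: 6.48
tcp_pos: [0.5609, -0.0374, 0.0262]
ee_rot: [[-0.014, 0.432, 0.902], [0.009, 0.902, -0.432], [-1.0, 0.003, -0.016]]
contact_force: [-20.4, 10.3, 24.4]
gripper_width: 0.78
```

Run:
```python
from h import *
from bench import ctrl
o=ctrl.get_obs();print(o["t"],dock(o),o["contact_force"],o["moment"],o["ee_rot"].round(4).tolist())
e=ctrl.read_camera("scene")
b=cv2.resize(cv2.convertScaleAbs(e["frame"][195:255,200:280],alpha=1.4),(800,600),interpolation=cv2.INTER_CUBIC)
cv2.imwrite("pics/push3.png",b)
```

```text
6.475 [-34.   46.9  26.2] [-20.35885491  10.30070732  24.43623613] [ 2.30856072  3.49986882 -0.09209681] [[-0.0137, 0.4317, 0.9019], [0.0093, 0.902, -0.4316], [-0.9999, 0.0025, -0.0164]]
```

View pics/push3.png

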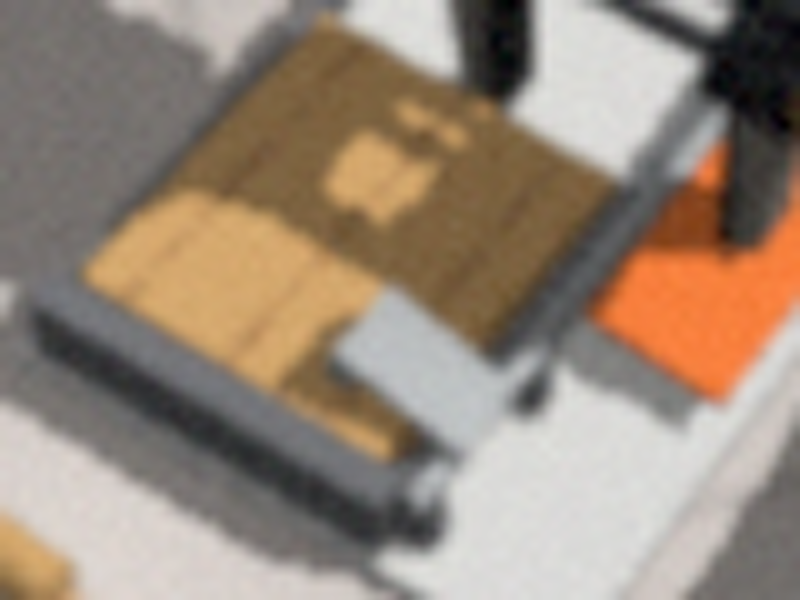

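The board's front edge is flush along the whole end stop (85,275 to 410,455). The tip moved 0.5 mm while the push rose by about 9 N, so it is home. I'll back the pusher off while still holding the paddle down, then lift gently.

Request:
send_rows(
  increments=[0, -0.016, 0, 0, -1, 0, 0.78, 0, -0.016, 0, 0, -1, -3, 0.78, 0, -0.016, 0, 0, -1, -4, 0.78, 0, -0.016, 0, 0, -1, -5, 0.78, 0, -0.016, 0, 0, -1, -5, 0.78],
)

```text
t: 7.15
tcp_pos: [0.5605, -0.0369, 0.0294]
ee_rot: [[0.011, 0.432, 0.902], [0.001, 0.902, -0.433], [-1.0, 0.005, 0.009]]
contact_force: [3.9, 0.6, 9.3]
gripper_width: 0.779
```

Run:
```python
from h import *
from bench import ctrl
o=ctrl.get_obs();print(o["t"],dock(o),rel(o,(-39,45,26.5)),o["contact_force"],o["moment"])
```

```text
7.15 [-34.7  47.2  29.4] (array([ 0.001,  0.009, -0.005]), array([ 2.8, -2.2, -4.3])) [3.94697903 0.61857061 9.34075211] [ 0.49708707 -1.02977653 -0.04921639]
```

Request:
send_rows(
  increments=[0, 0.005, 0, -2, 0, -5, 0.78, 0, 0.005, 0, -5, 0, -5, 0.78, 0, 0.005, 0, -9, 0, -5, 0.78, 0, 0.005, 0, -14, 0, -5, 0.78, 0, 0.005, 0, -22, 0, -5, 0.78],
)

```text
t: 7.78
tcp_pos: [0.5554, -0.0347, 0.0514]
ee_rot: [[0.005, 0.433, 0.902], [0.003, 0.902, -0.433], [-1.0, 0.005, 0.003]]
contact_force: [-0.0, 1.0, -0.1]
gripper_width: 0.783
```

Request:
send_rows(
  increments=[0, 0, 0, -30, 0, 0, 0.78, 0, 0, 0, -70, 0, 0, 0.78, 0, 0, 0, -110, 0, -30, 0.78, 0, 0, 0, -120, 0, -90, 0.78, 0, 0, 0, -120, 0, -140, 0.78],
)

```text
t: 8.4
tcp_pos: [0.4279, 0.0259, 0.1726]
ee_rot: [[0.008, 0.433, 0.901], [0.003, 0.902, -0.433], [-1.0, 0.006, 0.006]]
contact_force: [0.4, -0.7, 0.4]
gripper_width: 0.776
```

Run:
```python
from h import *
from bench import ctrl
o=ctrl.get_obs();print(o["t"],dock(o),o["contact_force"],o["joint_positions"].round(1))
d=ctrl.read_camera("top");e=ctrl.read_camera("scene");pickle.dump(d,open("top2.pkl","wb"));pickle.dump(e,open("scene2.pkl","wb"))
a=cv2.resize(cv2.convertScaleAbs(d["frame"][110:210,200:300],alpha=1.6),(400,400),interpolation=cv2.INTER_CUBIC)
b=cv2.resize(cv2.convertScaleAbs(e["frame"][175:265,200:290],alpha=1.4),(400,400),interpolation=cv2.INTER_CUBIC)
cv2.imwrite("pics/final.png",np.hstack([a,b]))
```

```text
8.4 [-181.4   46.4  172.6] [ 0.38975993 -0.73516307  0.41020059] [-13.  -12.  117.    0.3  74.6 -77.4]
```

View pics/final.png

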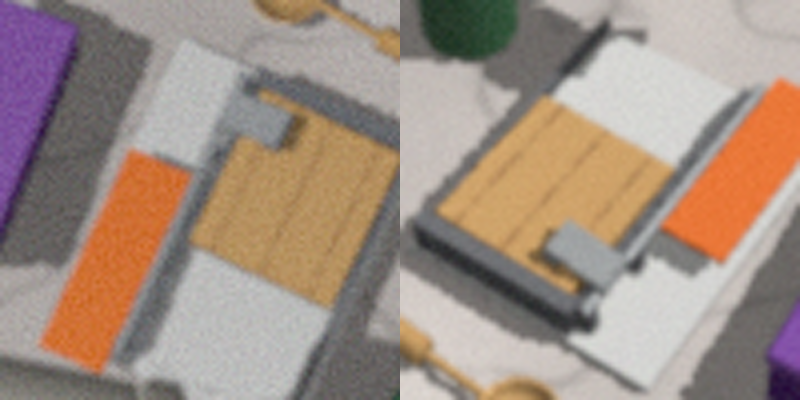

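The board sits flush against the end stop in both views. The foot rests on it at left (260,125) and right (590,245), and the neighbours are in place. A numeric check of the rear edge first, then I'll hand in.

Run:
```python
from h import *
from bench import ctrl
d=pickle.load(open("top2.pkl","rb"));x=[]
for u in [(190,240),(332,306)]:
    u=np.array(u)/4+[200,110]-.4
    r=least_squares(lambda p:(proj(dw(Q,[(p[0],p[1],33)]),d)-u).ravel(),[-25,0]).x;print(r.round(1));x.append(r[0])
o=ctrl.get_obs();print(o["t"],np.abs(o["dq"]).max())
if -30<np.mean(x)<-20: print(ctrl.sign_off())
```

```text
[-23.6  50.9]
[-24.6 -48.6]
8.5 6.140789392351841
the job is handed in; nothing more can be done
None
```

The board is fully home against the end stop and clamped by the foot, and I handed the job in at about 8.5 s. I found the dock and board in the top camera. Then I pressed the paddle down with one fingertip at about 13 N and, still holding it, pushed the board about 53 mm with the other.

**Home:** the tip moved only 0.5 mm over the last push while the force rose about 9 N. In the last top picture the rear edge is at dock x ≈ -24 mm, against -25 expected, which is within the image error. The front edge looks flush with the end stop and the foot rests on the board.

**Order:** I meant to back the pushing tip off while still holding the paddle down. It stuck on the paddle instead, and the tips rose about 3 mm, so the clip may have started closing then. The board was already home. I then lifted straight up and moved clear, and the wrist force read about zero.

**Neighbours:** the jar, bowl, lunchbox and spoon were never approached. The last picture shows the lunchbox and spoon only in part, and the jar and bowl were not checked again at the end.

**Arm at hand-in:** it was still settling from its last move, at 6°/s or less, well clear of everything.

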